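# Break the lid stay, shut the curing box and start it

### The arm

A 6-joint arm with a two-finger parallel gripper is mounted at the origin on the work surface; the furniture and walls round the work are solid. World frame = base frame: x ahead of the robot, y to its left, z up, the work surface at z = 0. Lengths are in m, angles in degrees, forces in N, time in s.
With the tool pointing down it reaches from about 0.3 to 0.75 m from the base axis. Payload 8.5 kg.
Tool frame: the origin (TCP) lies at the very end of the fingers, on their centre line; the grasp point (between the pads) lies 19 mm behind it; x points along the fingers, y is the direction in which the jaws open and shut, and the axes are right-handed (so a half turn about x gives the same grasp; the last joint's range is limited). The gripper opens to 85 mm and grips with 20 to 120 N. Pads are 22 mm wide; open, the fingers measure 114 mm over their backs; the gripper's body (76 mm by 85 mm) begins 54 mm behind the grasp point. The pads swing forward as they close: fully open they stand 13 mm farther back than shut.
Start: joints at [-79.945, 21.807, 74.336, -0, 83.858, -12.336], TCP at [0.21, -0.509, 0.231] pointing down, gripper open.
Joint ranges: [-178.18, 178.18], [-50.72, 133.34], [12.68, 142.11], [-81.47, 261.47], [9.98, 163.14], [-165.26, 165.26]. Speed limits (degrees/s): [136.94, 136.94, 180, 180, 180, 180].

### API

Orientations are given as a 3x3 rotation matrix whose columns are the frame's x, y, z axes.
In Python, from rig import sensors, cams, env gives the robot as it stands.
- The arm moves only by the shell command python3 -m crank 'ROWS' [FORCE]. ROWS is a JSON object of lists of equal length, an entry for each row: "hand": the closure in counts, from 0 (fully open) to 255 (shut); "translation": the shift along the tool's x, y, z in m, a list of three; "dr": the turn, a rotation vector about the tool's x, y, z in rad, a list of three. A call has 1 to 5 rows; each row is the pose to reach, as a shift and turn from the pose commanded when the call began, along the tool's axes at that moment; what a row does not reach only later rows make up. A row lasts 1/10 s, in which the tool goes at most 50 mm and 8.59 degrees, less where a joint would pass 70% of its speed; a pose out of reach is approached as far as the arm can. A call with a gripper value outside its range is refused whole. The fingers move at their own pace and stop on an object; FORCE is the grip in N (left out, the last holds). Time passes only in rows, so rows that repeat a pose let the fingers close. It gives the time, the measured TCP pose, the force and the opening at its end, in the units of the state.
- sensors.observe(): the state, without advancing time (a new reading comes with each control period).
- cams.get_image(name): name is "side" or "top"; returns (picture, depth): 420x560x3 uint8, blue, green, red; 420x560 float32, m along the optical axis (not along the pixel's ray), 0 where there is no reading.
- cams.calibration(name): a dict with "vertical_fov" (degrees; the focal length in pixels is half the picture's height over the tangent of half this angle, whatever the lens; pixels are square), "cx", "cy" (the principal point, pixels), "extrinsics" (4x4, takes a point from camera to world coordinates). Camera axes: x right, y down, z forward; pixel columns grow to the right and rows downward; lengths in m; the calibration is good to about 2 mm. A picture is of the moment at which its call begins. calibration takes no time and is no camera call.
- env.close_job(): hands the job in, once; it reports no verdict.
The state is a dict: "time_s": time; "q": joint angles; "qvel": joint speeds; "joint_efforts": joint torques, N m; "position": TCP position; "tool_rot": TCP orientation; "ft_force": force on the tool from outside, world axes, zero at the start; "wrist_torque": the same for the moment, N m; "grip_width": finger opening in m.
Only numpy, scipy, OpenCV 4.12 (cv2) and the standard library are available. Lean on these libraries where they do the work, as an engineer would, in place of code of your own. Each camera call takes 0.05 s, during which the arm holds its last target. There are 200 camera calls.

### The job

Close up the curing box for the cast that lies in it: break the locked folding stay at its knuckle, then lower the lid gently until it is fully shut, without letting it slam. Then start the cure by pressing one of the two start keys fully home and letting go: only the key that resists and then snaps through is good, the other is worn and stays soft, so if you try that one, leave it and press the other. Do not disturb the sanding block, the brush or the screwdriver.

Things in the scene. Friction and masses are not known exactly. Their poses are not given: they have to be found in the camera images.
- hood: Grey curing box, fixed to the table, open at the top, 210 (x, front to back) x 240 (y) x 100 mm high, walls 7 mm. Origin: centre of its underside on the table. Its x axis points to the back (the hinge side), its y axis to its left, z up. A black cast lies in it. The folding stay is on its right (-y) side.
- lid_hinge (a point): Middle of the lid's hinge axis, at the back top edge of the box, 107 mm above the table; the axis runs along the hood's y axis.
- lid (a joint): Turn of the lid about its hinge, rad: 0 as found (open, 85 degrees up from shut), 1.48 fully shut; grows as it comes down. The hinge is stiff (0.7 N m of friction): with the stay broken the lid stays at whatever angle it is left and has to be pushed down, with about 2 to 7 N near its front edge. While the stay is locked the lid cannot be pushed down.
- lid_back (a point): Point on the lid's outer face (it looks to the back while open, up when shut), in the middle of its width, 160 mm from the hinge axis. Its x axis points along the lid from the front edge to the hinge, its z axis out of the outer face.
- stay_knuckle (a joint): Bend of the folding stay at its knuckle, rad: 0 as found, locked 0.1 past dead centre against its stop; 0.1 = links in line; above that the lock is broken and the stay folds as the lid comes down; 2.9 with the lid shut. The two steel links, 124 mm long, swing in a vertical plane 8 to 18 mm outside the box's right side, from a pivot on the box side to the lid's side edge.
- thumb_roll (a point): Middle of the thumb roll on the knuckle: a dark steel roll of 18 mm diameter and 46 mm length along the hood's y axis, sticking out to the right, 23 to 69 mm outside the box's right wall. To break the stay push it to the back and down (hood's frame: +0.8 x, -0.6 z) with about 2 to 10 N; 20 to 35 mm of travel breaks it well. Its axes turn with the stay.
- key_a_top (a point): Centre of the top of one start key: black, round, 42 mm diameter, on a grey box 70 x 70 mm fixed to the table; top 62 mm above the table, travel 6 mm straight down. The two key boxes look alike and may stand in either order. The good key rises to 5 or 6 N near 2.5 mm, then snaps through, falling to about 2 N; the worn one takes only about 2 N before its hard stop.
- key_a (a joint): Depth of that key, m: 0 released, 0.006 fully down.
- key_b_top (a point): Centre of the top of the other start key, the same in size and look.
- key_b (a joint): Depth of the other key, m: 0 released, 0.006 fully down.
- sanding_block: Loose cork sanding block, 64 x 100 x 28 mm, a bystander. Origin: centre of its underside.
- flat_brush: Loose flat brush with wooden handle, 46 x 171 x 14 mm, a bystander. Origin: centre of its underside.
- screwdriver: Loose screwdriver with yellow handle, 60 x 131 x 16 mm, a bystander. Origin: centre of its underside.
- lid_edge (a point): Point on the lid's outer face at the middle of its front edge, 215 mm from the hinge axis. The lid is a flat plate, 246 mm wide, 12 mm thick, its middle plane passing through the hinge axis; in front a lip, 80 mm wide and 8 mm thick, reaches 12 mm beyond this point.
There are look-alikes about, which are no part of the job. Leave any blue or orange look-alike of the part that bears key_b_top alone.

How it is judged:
By the outcome, as a careful person would: the job done as asked, in the order asked, and still so for the second after the job is handed in, with the robot touching nothing.
It also fails if it takes over 66 s, if anything falls off the work surface, if the arm or the gripper's body presses on something with over 40 N, if the wrist force passes 120 N, or if a joint passes its speed limit or range.

## Working session

There is one attempt and no reset: what is moved stays moved. The work goes in short steps, Python scripts to look and compute and a shell command to move; the robot and the scene stay as the last step left them, time stands still between calls to the robot, and variables do not carry over. Pictures are saved under pics/ and viewed, about 8 in all and at most 12, crops included, and the job is handed in when it is done.

```bash
mkdir -p pics; ls; cat > h.py <<'E'
import numpy as np,cv2
from rig import sensors,cams,env
def snap(n,f):
    im,d=cams.get_image(n); cv2.imwrite(f'pics/{f}.png',im); np.save(f'pics/{f}.npy',d); return im,d
def xyz(n,d):
    c=cams.calibration(n); f=210/np.tan(np.radians(c['vertical_fov']/2))
    v,u=np.mgrid[0:420,0:560]; 
    p=np.stack([(u-c['cx'])*d/f,(v-c['cy'])*d/f,d,np.ones_like(d)],-1)
    return (p@np.array(c['extrinsics']).T)[...,:3]
def pr(n,p):
    c=cams.calibration(n); f=210/np.tan(np.radians(c['vertical_fov']/2))
    q=np.linalg.inv(np.array(c['extrinsics']))@np.append(p,1); return q[0]/q[2]*f+c['cx'],q[1]/q[2]*f+c['cy']
E
python3 - <<'E'
from h import *
a,_=snap('side','s0');b,_=snap('top','t0')
s=sensors.observe(); print(s['time_s'],s['position'],np.round(s['tool_rot'],3),s['grip_width'],s['ft_force'])
for n in('side','top'): print(cams.calibration(n))
E
```

```text
pics
0.1 [ 0.2094501  -0.50828947  0.23078864] [[-0.     0.381 -0.925]
 [ 0.001 -0.925 -0.381]
 [-1.    -0.001 -0.   ]] 0.08563961914365642 [-0.9602454  -0.17931452  0.18482816]
{'vertical_fov': 52.501963697425175, 'cx': 281.23078915325283, 'cy': 208.886301941506, 'extrinsics': array([[-0.99771225, -0.04825398,  0.04734783,  0.48139304],
       [-0.06560926,  0.52226683, -0.85025454,  0.91791398],
       [ 0.01629997, -0.85141583, -0.52423792,  0.84672781],
       [ 0.        ,  0.        ,  0.        ,  1.        ]])}
{'vertical_fov': 43.98594187058665, 'cx': 265.2609848966236, 'cy': 211.88883197585398, 'extrinsics': array([[ 0.01826346, -0.9905096 ,  0.13622471,  0.3656389 ],
       [-0.99970439, -0.01590377,  0.01839041, -0.12315256],
       [-0.01604939, -0.13652032, -0.99050725,  1.47112432],
       [ 0.        ,  0.        ,  0.        ,  1.        ]])}
```

View pics/s0.png

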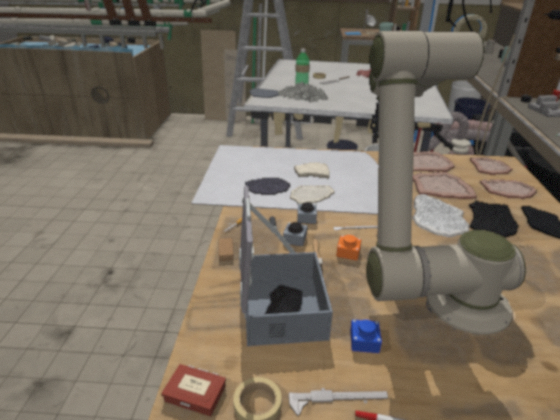

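View pics/t0.png

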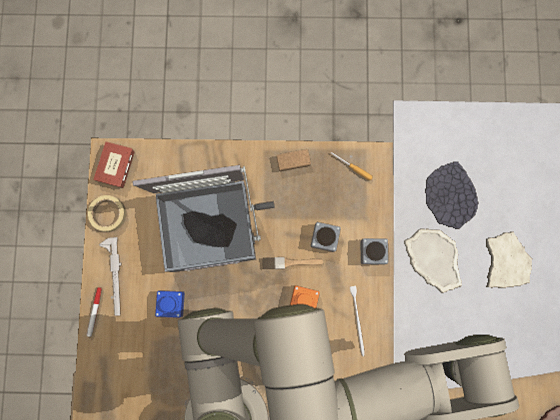

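The side view shows the box at (285,300), its lid upright at (247,230) and the grey keys at (307,213) and (295,235). In the top view, the box is at (207,230), the lid along (190,182), the roll at (264,205) and the grey keys at (325,236) and (374,251). The brush is at (290,263), the cork block at (293,160) and the screwdriver at (352,165).

```bash
python3 - <<'E'
from h import *
d=np.load('pics/t0.npy');P=xyz('top',d)
for n,(u,v) in dict(k1=(325,236),k2=(374,251),roll=(264,205),roll2=(270,205),roll3=(258,206),brush=(310,262),bristle=(272,263),cork=(293,160),sd=(362,173),sd2=(335,156),orange=(304,297)).items():
    print(n,np.round(np.median(P[v-1:v+2,u-1:u+2].reshape(-1,3),0),4))
# keys: top plane
for (u,v) in((325,236),(374,251)):
    W=P[v-14:v+15,u-14:u+15].reshape(-1,3); m=(W[:,2]>.055)&(W[:,2]<.07); print('key',m.sum(),W[m].mean(0))
# rim of box
W=P[165:290,130:262].reshape(-1,3)
m=(W[:,2]>.09)&(W[:,2]<.108); pts=W[m][:,:2].astype('f4'); print('rim',m.sum(),cv2.minAreaRect(pts),W[m][:,2].mean())
# roll
W=P[195:216,250:280].reshape(-1,3); m=W[:,2]>.12; print('roll',m.sum(),W[m].min(0),W[m].max(0),cv2.minAreaRect(W[m][:,:2].astype('f4')))
# lid
W=P[150:215,125:255].reshape(-1,3); m=W[:,2]>.29; print('lidtop',m.sum(),cv2.minAreaRect(W[m][:,:2].astype('f4')),W[m][:,2].max())
ds=np.load('pics/s0.npy');Q=xyz('side',ds)
W=Q[180:350,225:335].reshape(-1,3)
m=(W[:,2]>.09)&(W[:,2]<.104); print('side rim',cv2.minAreaRect(W[m][:,:2].astype('f4')))
im=cv2.imread('pics/t0.png')[130:310,120:420]; cv2.imwrite('pics/t0c.png',cv2.resize(im,None,fx=2.6,fy=2.6,interpolation=3))
E
```

```text
k1 [ 0.4961 -0.2603  0.0608]
k2 [ 0.4578 -0.3929  0.061 ]
roll [ 0.5597 -0.0958  0.1836]
roll2 [ 0.5604 -0.1108  0.1822]
roll3 [ 0.5573 -0.0808  0.1824]
brush [ 0.4271 -0.2236  0.0119]
bristle [ 0.4221 -0.1176  0.0154]
cork [ 0.7143 -0.1724  0.0269]
sd [ 0.6816 -0.3696  0.0152]
sd2 [ 7.340e-01 -2.947e-01 -5.000e-04]
orange [ 0.3314 -0.2048  0.0602]
key 176 [ 0.49790062 -0.26353554  0.06121753]
key 181 [ 0.4607234  -0.39848461  0.0607515 ]
rim 949 ((0.5188238024711609, 0.05592406541109085), (0.21091395616531372, 0.2574629783630371), 9.433565139770508) 0.0988512731951496
roll 173 [ 0.3656389  -0.12315256  0.16074532] [ 0.57228427 -0.06078014  1.47112432] ((0.4689585268497467, -0.09186059981584549), (0.20737005770206451, 0.06011782959103584), 0.6825769543647766)
lidtop 775 ((0.547287106513977, -0.009526446461677551), (0.3913988769054413, 0.17445550858974457), 56.050785064697266) 1.4711243165560048
side rim ((0.5170333385467529, 0.057709306478500366), (0.2087078094482422, 0.26177096366882324), 9.001117706298828)
```

View pics/t0c.png

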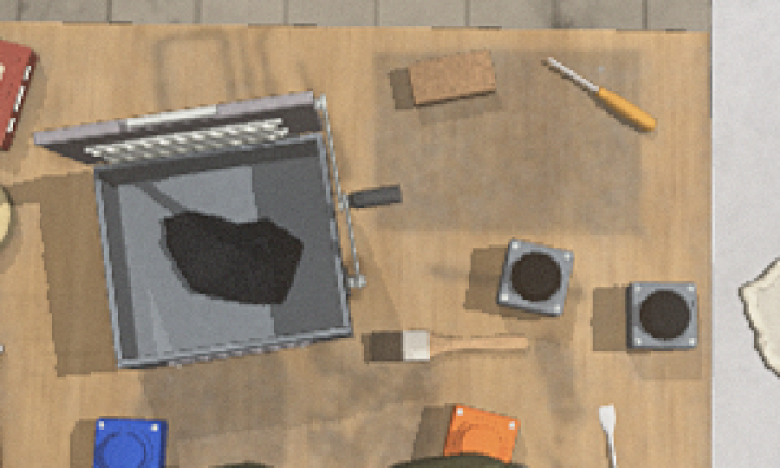

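```bash
python3 -m crank '{"hand":[255,255,255,255,255],"translation":[[-0.03,-0.01,-0.02],[-0.06,-0.03,-0.05],[-0.069,-0.05,-0.09],[-0.069,-0.07,-0.13],[-0.069,-0.09,-0.17]],"dr":[[0,0,0],[0,0,0],[0,0,0],[0,0,0],[0,0,0]]}' 40
python3 -m crank '{"hand":[255,255,255,255,255],"translation":[[0,-0.02,-0.04],[0,-0.04,-0.08],[0,-0.06,-0.12],[0,-0.08,-0.16],[0,-0.1,-0.2]],"dr":[[0,0,0],[0,0,0],[0,0,0],[0,0,0],[0,0,0]]}'
python3 -m crank '{"hand":[255,255,255,255,255],"translation":[[0,-0.03,-0.04],[0,-0.061,-0.079],[0,-0.061,-0.079],[0,-0.061,-0.079],[0,-0.061,-0.079]],"dr":[[0.06,0,0],[0.12,0,0],[0.18,0,0],[0.23,0,0],[0.23,0,0]]}'
cat >> h.py <<'E'
C=np.array([.5165,.065]);yaw=np.radians(9.2);R=np.array([[np.cos(yaw),-np.sin(yaw)],[np.sin(yaw),np.cos(yaw)]])
def st():
    s=sensors.observe(); p=np.array(s['position'])
    print('t',round(s['time_s'],2),'tcp',np.round(p,4),'hood',np.round(np.append(R.T@(p[:2]-C),p[2]),4),'F',np.round(s['ft_force'],1),'w',round(s['grip_width'],3),'rot',np.round(s['tool_rot'],3).tolist())
E
python3 -c "
from h import *
st()
snap('side','s1')"
```

```text
time_s: 0.6
position: [0.3332, -0.3591, 0.3004]
tool_rot: [[0.0, 0.38, -0.925], [-0.0, -0.925, -0.38], [-1.0, 0.0, -0.0]]
ft_force: [0.8, 0.4, -1.1]
grip_width: 0.0122
time_s: 1.1
position: [0.4801, -0.1902, 0.3001]
tool_rot: [[-0.0, 0.381, -0.925], [0.0, -0.925, -0.381], [-1.0, -0.0, 0.0]]
ft_force: [0.9, -1.2, 0.5]
grip_width: -0.0003
time_s: 1.6
position: [0.529, -0.1049, 0.2999]
tool_rot: [[-0.001, 0.161, -0.987], [0.0, -0.987, -0.161], [-1.0, -0.0, 0.001]]
ft_force: [0.2, -0.5, 0.6]
grip_width: -0.0002
t 1.6 tcp [ 0.529  -0.1049  0.2999] hood [-0.0148 -0.1698  0.2999] F [ 0.2 -0.5  0.6] w -0.0 rot [[-0.001, 0.161, -0.987], [0.0, -0.987, -0.161], [-1.0, -0.0, 0.001]]
```

View pics/s1.png

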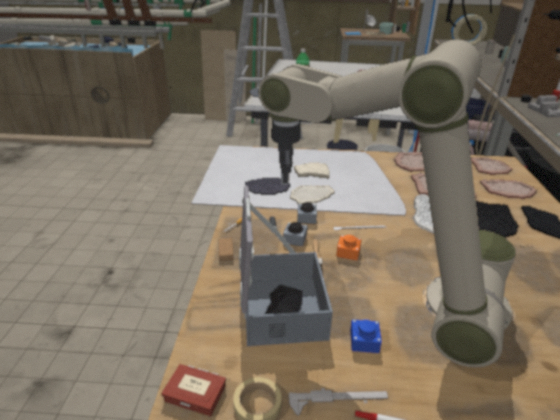

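The gripper is closed with its tip near (287,180), above the right side of the box and clear of the lid. I'll lower it in front of the roll and approach slowly.

```bash
python3 -m crank '{"hand":[255,255,255,255,255],"translation":[[0.04,0,0],[0.08,0,0],[0.12,0,0],[0.148,0,0],[0.148,0,0]],"dr":[[0,0,0],[0,0,0],[0,0,0],[0,0,0],[0,0,0]]}'
python3 -m crank '{"hand":[255,255,255,255,255],"translation":[[0,0,-0.003],[0,0,-0.006],[0,0,-0.009],[0,0,-0.012],[0,0,-0.012]],"dr":[[0,0,0],[0,0,0],[0,0,0],[0,0,0],[0,0,0]]}'
python3 -c "
from h import *
st()"
```

```text
time_s: 2.15
position: [0.5272, -0.1051, 0.1491]
tool_rot: [[-0.007, 0.16, -0.987], [0.003, -0.987, -0.16], [-1.0, -0.004, 0.006]]
ft_force: [-0.7, -0.2, 0.3]
grip_width: -0.0002
time_s: 2.65
position: [0.5413, -0.1035, 0.1528]
tool_rot: [[0.001, 0.16, -0.987], [-0.0, -0.987, -0.16], [-1.0, 0.0, -0.001]]
ft_force: [0.5, 0.1, -0.2]
grip_width: -0.0002
t 2.65 tcp [ 0.5413 -0.1035  0.1528] hood [-0.0025 -0.1703  0.1528] F [ 0.5  0.1 -0.2] w -0.0 rot [[0.001, 0.16, -0.987], [-0.0, -0.987, -0.16], [-1.0, 0.0, -0.001]]
```

```bash
python3 -m crank '{"hand":[255,255,255,255,255],"translation":[[0.001,0,-0.003],[0.003,0,-0.006],[0.005,0,-0.009],[0.007,0,-0.012],[0.007,0,-0.012]],"dr":[[0,0,0],[0,0,0],[0,0,0],[0,0,0],[0,0,0]]}' | grep -E 'pos|ft'
python3 -m crank '{"hand":[255,255,255,255,255],"translation":[[0.002,0,-0.003],[0.004,0,-0.006],[0.006,0,-0.009],[0.008,0,-0.012],[0.008,0,-0.012]],"dr":[[0,0,0],[0,0,0],[0,0,0],[0,0,0],[0,0,0]]}' | grep -E 'pos|ft'
python3 -c "
from h import *
st()
im,d=snap('side','s2'); cv2.imwrite('pics/s2c.png',cv2.resize(im[150:350,200:350],None,fx=3.5,fy=3,interpolation=3))"
```

```text
position: [0.5522, -0.1015, 0.1442]
ft_force: [-4.6, -1.4, -3.4]
position: [0.5616, -0.0998, 0.1346]
ft_force: [-12.8, -5.7, -10.2]
t 3.65 tcp [ 0.5616 -0.0998  0.1346] hood [ 0.0181 -0.1699  0.1346] F [-12.8  -5.7 -10.2] w 0.0 rot [[-0.01, 0.16, -0.987], [0.001, -0.987, -0.16], [-1.0, -0.003, 0.01]]
```

View pics/s2c.png

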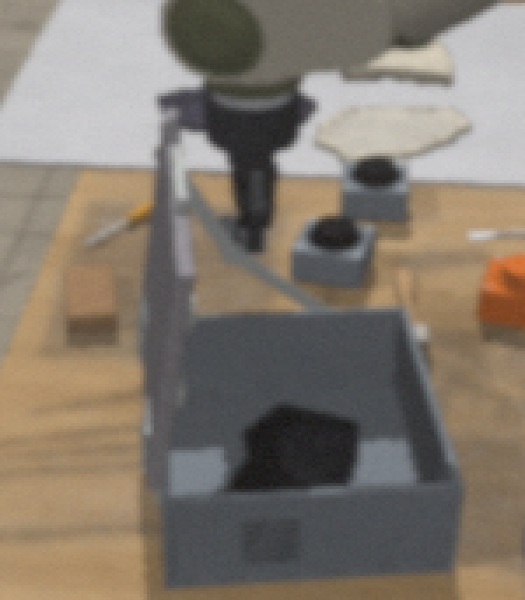

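The finger is at (250,230) against the roll, and the stay now shows a bend at (235,245), so it is past centre. I'll push a little farther and then back off.

```bash
python3 -m crank '{"hand":[255,255,255,255,255],"translation":[[0.003,0,-0.003],[0.006,0,-0.006],[0.009,0,-0.009],[0.011,0,-0.011],[0.011,0,-0.011]],"dr":[[0,0,0],[0,0,0],[0,0,0],[0,0,0],[0,0,0]]}' | grep -E 'pos|ft'
python3 -c "
from h import *
st()
_,d=snap('side','s3')
for f in('s0','s3'):
  P=xyz('side',np.load(f'pics/{f}.npy')).reshape(-1,3); H=np.c_[(P[:,:2]-C)@R,P[:,2]]
  m=(H[:,0]>.05)&(H[:,0]<.15)&(abs(H[:,1])<.11)&(H[:,2]>.14)&(H[:,2]<.33)
  q=np.polyfit(H[m,2],H[m,0],1);print('lid x(z) fit',m.sum(),q,np.degrees(np.arctan(q[0])))
"
```

```text
position: [0.5705, -0.0981, 0.1229]
ft_force: [-20.3, -7.4, -9.9]
t 4.2 tcp [ 0.5705 -0.0981  0.1229] hood [ 0.0272 -0.1697  0.1229] F [-20.3  -7.4  -9.9] w 0.0 rot [[-0.015, 0.16, -0.987], [0.001, -0.987, -0.16], [-1.0, -0.004, 0.015]]
lid x(z) fit 637 [-0.10426394  0.1263603 ] -5.9523767135427885
lid x(z) fit 1172 [-0.22920958  0.14261212] -12.909744659560316
```

```bash
python3 -m crank '{"hand":[255,255,255,255,255],"translation":[[0,0,0.015],[-0.01,0,0.03],[-0.05,0,0.03],[-0.1,0,0.03],[-0.15,0,0.03]],"dr":[[0,0,0],[0,0,0],[0,0,0],[0,0,0],[0,0,0]]}' | grep -E 'pos|ft'
python3 -m crank '{"hand":[255,255,255,255,255],"translation":[[-0.05,0,0],[-0.1,0,0],[-0.13,0,0],[-0.13,0,0],[-0.13,0,0]],"dr":[[0,0,0],[0,0,0],[0,0,0],[0,0,0],[0,0,0]]}' | grep -E 'pos|ft'
python3 -c "
from h import *
st()
_,d=snap('top','t1');im,_=snap('side','s4')
for n,f in(('top','t1'),('side','s4')):
  P=xyz(n,np.load(f'pics/{f}.npy')).reshape(-1,3); H=np.c_[(P[:,:2]-C)@R,P[:,2]]
  for z in (.13,.16,.2,.24,.28,.305,.32,.335):
    m=(H[:,0]>.03)&(H[:,0]<.16)&(abs(H[:,1])<.12)&(abs(H[:,2]-z)<.008)
    if m.sum(): print(n,z,m.sum(),np.round(np.percentile(H[m,0],[5,50,95]),4),np.round([H[m,1].min(),H[m,1].max()],3))
"
```

```text
position: [0.5461, -0.1024, 0.2783]
ft_force: [0.8, -0.4, 0.1]
position: [0.5463, -0.1025, 0.4061]
ft_force: [-0.2, -0.1, -1.0]
t 5.25 tcp [ 0.5463 -0.1025  0.4061] hood [ 0.0026 -0.1701  0.4061] F [-0.2 -0.1 -1. ] w -0.0 rot [[0.001, 0.161, -0.987], [0.0, -0.987, -0.161], [-1.0, 0.0, -0.001]]
top 0.305 9 [0.0602 0.0619 0.0729] [-0.031  0.103]
top 0.32 326 [0.06   0.0649 0.0708] [-0.057  0.12 ]
top 0.335 107 [0.0597 0.0632 0.0665] [-0.04   0.038]
side 0.13 77 [0.1097 0.1119 0.1148] [-0.118  0.117]
side 0.16 86 [0.1033 0.1049 0.1067] [-0.118  0.118]
side 0.2 88 [0.0945 0.0965 0.0985] [-0.116  0.119]
side 0.24 94 [0.0866 0.0884 0.0901] [-0.117  0.12 ]
side 0.28 94 [0.0781 0.0798 0.0814] [-0.114  0.12 ]
side 0.305 105 [0.0728 0.0747 0.0764] [-0.116  0.12 ]
side 0.32 265 [0.0612 0.0683 0.0728] [-0.12   0.119]
side 0.335 61 [0.0607 0.0642 0.0677] [-0.039  0.04 ]
```

View pics/t1.png

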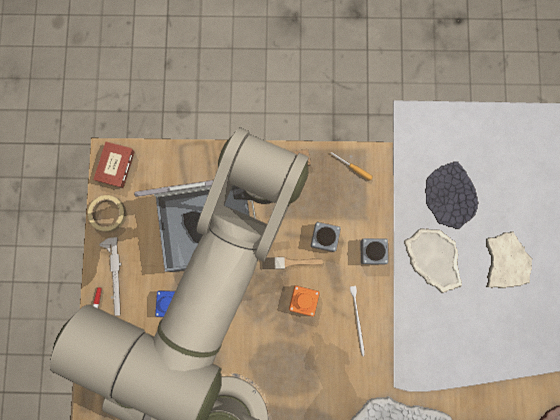

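The top view shows the lid's top edge at (175,187), now leaning forward, with the keys, brush and other bystanders where they were. Depth puts the lid at about 78° from shut, so the stay is broken. Next I'll go behind the lid.

```bash
python3 -m crank '{"hand":[255,255,255,255,255],"translation":[[0,0,-0.04],[0,-0.03,-0.08],[0,-0.07,-0.12],[0,-0.11,-0.127],[0,-0.14,-0.127]],"dr":[[0,0,0],[0,0,0],[0,0,0],[0,0,0],[0,0,0]]}' | grep -E 'pos|ft'
python3 -m crank '{"hand":[255,255,255,255,255],"translation":[[0,-0.03,0],[0.03,-0.03,0],[0.07,-0.03,0],[0.115,-0.03,0],[0.115,-0.03,0]],"dr":[[0,0,0],[0,0,0],[0,0,0],[0,0,0],[0,0,0]]}' | grep -E 'pos|ft'
python3 -c "
from h import *
st()
im,_=snap('side','s5'); cv2.imwrite('pics/s5c.png',cv2.resize(im[50:350,150:400],None,fx=2,fy=2,interpolation=3))
c=np.array([.108,.107]);r=.185
prev=None
for th in (82,78,70,60,50,40,30,20,15,10,5,2,0,-1,-2):
  t=np.radians(th);p=c+r*np.array([-np.cos(t),np.sin(t)])+.006*np.array([np.sin(t),np.cos(t)])+[.011,0]
  print(th,np.round(p,4))"
```

```text
position: [0.6499, 0.0588, 0.4031]
ft_force: [-0.3, -0.7, -0.5]
position: [0.6411, 0.0858, 0.2831]
ft_force: [0.2, -0.1, -1.0]
t 6.35 tcp [0.6411 0.0858 0.2831] hood [0.1263 0.0006 0.2831] F [ 0.2 -0.1 -1. ] w 0.0 rot [[-0.017, 0.16, -0.987], [0.001, -0.987, -0.16], [-1.0, -0.004, 0.017]]
82 [0.0992 0.291 ]
78 [0.0864 0.2892]
70 [0.0614 0.2829]
60 [0.0317 0.2702]
50 [0.0047 0.2526]
40 [-0.0189  0.2305]
30 [-0.0382  0.2047]
20 [-0.0528  0.1759]
15 [-0.0581  0.1607]
10 [-0.0621  0.145 ]
5 [-0.0648  0.1291]
2 [-0.0657  0.1195]
0 [-0.066  0.113]
-1 [-0.0661  0.1098]
-2 [-0.0661  0.1065]
```

View pics/s5c.png

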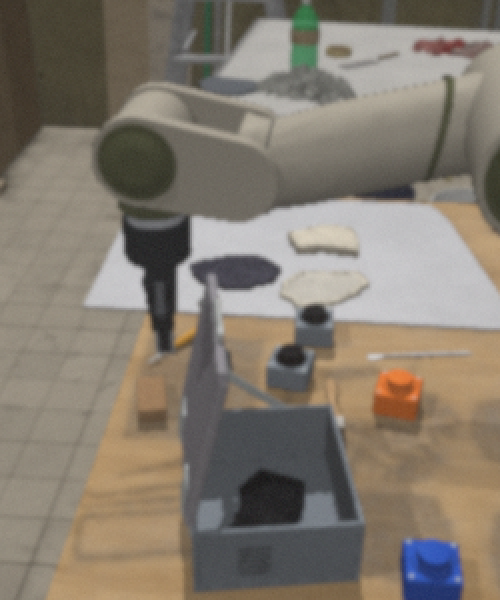

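The finger is behind the lid at (165,345) with the wrist well above it. Now I'll push along the hinge arc.

```bash
python3 -m crank '{"hand":[255,255,255,255,255],"translation":[[0,0,0.015],[0,0,0.03],[0,0,0.042],[0,0,0.050],[0.002,0,0.058]],"dr":[[0,0,0],[0,0,0],[0,0,0],[0,0,0],[0,0,0]]}' | grep -E 'pos|ft'
python3 -m crank '{"hand":[255,255,255,255,255],"translation":[[0.002,0,0.008],[0.004,0,0.016],[0.008,0,0.024],[0.012,0,0.032],[0.016,0,0.039]],"dr":[[0,0,0],[0,0,0],[0,0,0],[0,0,0],[0,0,0]]}' | grep -E 'pos|ft'
python3 -m crank '{"hand":[255,255,255,255,255],"translation":[[0.003,0,0.006],[0.006,0,0.012],[0.010,0,0.017],[0.014,0,0.022],[0.018,0,0.027]],"dr":[[0,0,0],[0,0,0],[0,0,0],[0,0,0],[0,0,0]]}' | grep -E 'pos|ft'
python3 -c "
from h import *
st()"
```

```text
position: [0.5882, 0.076, 0.2923]
ft_force: [3.4, 0.2, 5.1]
position: [0.5477, 0.0698, 0.2736]
ft_force: [2.0, 0.4, 4.4]
position: [0.5211, 0.0656, 0.255]
ft_force: [1.4, -0.3, 4.0]
t 7.9 tcp [0.5211 0.0656 0.255 ] hood [ 4.60e-03 -2.00e-04  2.55e-01] F [ 1.4 -0.3  4. ] w 0.0 rot [[-0.0, 0.16, -0.987], [0.0, -0.987, -0.16], [-1.0, -0.0, 0.0]]
```

```bash
python3 -m crank '{"hand":[255,255,255,255,255],"translation":[[0.004,0,0.005],[0.008,0,0.010],[0.013,0,0.015],[0.018,0,0.020],[0.023,0,0.024]],"dr":[[0,0,0],[0,0,0],[0,0,0],[0,0,0],[0,0,0]]}' | grep -E 'pos|ft'
python3 -m crank '{"hand":[255,255,255,255,255],"translation":[[0.005,0,0.004],[0.010,0,0.008],[0.015,0,0.012],[0.020,0,0.016],[0.026,0,0.019]],"dr":[[0,0,0],[0,0,0],[0,0,0],[0,0,0],[0,0,0]]}' | grep -E 'pos|ft'
python3 -m crank '{"hand":[255,255,255,255,255],"translation":[[0.006,0,0.004],[0.012,0,0.007],[0.018,0,0.010],[0.024,0,0.013],[0.029,0,0.015]],"dr":[[0,0,0],[0,0,0],[0,0,0],[0,0,0],[0,0,0]]}' | grep -E 'pos|ft'
python3 -m crank '{"hand":[255,255,255,255,255],"translation":[[0.006,0,0.002],[0.012,0,0.004],[0.018,0,0.006],[0.023,0,0.008],[0.027,0,0.009]],"dr":[[0,0,0],[0,0,0],[0,0,0],[0,0,0],[0,0,0]]}' | grep -E 'pos|ft'
python3 -c "
from h import *
st()"
```

```text
position: [0.4973, 0.0617, 0.2318]
ft_force: [1.2, 0.2, 3.9]
position: [0.4788, 0.0587, 0.2059]
ft_force: [-0.6, -0.1, 3.3]
position: [0.4639, 0.0563, 0.1767]
ft_force: [0.4, -0.9, 2.9]
position: [0.4555, 0.0549, 0.1499]
ft_force: [1.1, -0.7, 1.8]
t 9.9 tcp [0.4555 0.0549 0.1499] hood [-0.0618 -0.0002  0.1499] F [ 1.1 -0.7  1.8] w -0.0 rot [[0.001, 0.16, -0.987], [0.0, -0.987, -0.16], [-1.0, -0.0, -0.001]]
```

```bash
python3 -m crank '{"hand":[255,255,255,255,255],"translation":[[0.004,0,0.001],[0.008,0,0.001],[0.012,0,0.002],[0.016,0,0.003],[0.019,0,0.003]],"dr":[[0,0,0],[0,0,0],[0,0,0],[0,0,0],[0,0,0]]}' | grep -E 'pos|ft'
python3 -m crank '{"hand":[255,255,255,255,255],"translation":[[0.003,0,0],[0.006,0,0],[0.008,0,0],[0.010,0,0],[0.012,0,0]],"dr":[[0,0,0],[0,0,0],[0,0,0],[0,0,0],[0,0,0]]}' | grep -E 'pos|ft'
python3 -m crank '{"hand":[255,255,255,255,255],"translation":[[0.002,0,0],[0.003,0,0],[0.005,0,0],[0.006,0,0],[0.006,0,0]],"dr":[[0,0,0],[0,0,0],[0,0,0],[0,0,0],[0,0,0]]}' | grep -E 'pos|ft'
python3 -c "
from h import *
st()"
```

```text
position: [0.4523, 0.0544, 0.131]
ft_force: [-1.1, 0.0, 2.5]
position: [0.4524, 0.0544, 0.1192]
ft_force: [-0.5, -0.3, 1.9]
position: [0.4526, 0.0544, 0.1132]
ft_force: [0.8, -0.2, -0.3]
t 11.4 tcp [0.4526 0.0544 0.1132] hood [-0.0648 -0.0003  0.1132] F [ 0.8 -0.2 -0.3] w 0.0 rot [[0.0, 0.16, -0.987], [0.0, -0.987, -0.16], [-1.0, -0.0, -0.0]]
```

```bash
python3 -m crank '{"hand":[255,255,255,255],"translation":[[0.001,0,0],[0.002,0,0],[0.003,0,0],[0.003,0,0]],"dr":[[0,0,0],[0,0,0],[0,0,0],[0,0,0]]}' | grep -E 'pos|ft'
python3 -m crank '{"hand":[255,255,255],"translation":[[0.001,0,0],[0.002,0,0],[0.002,0,0]],"dr":[[0,0,0],[0,0,0],[0,0,0]]}' | grep -E 'pos|ft'
python3 -c "
from h import *
_,d=snap('side','s6')
P=xyz('side',d).reshape(-1,3); H=np.c_[(P[:,:2]-C)@R,P[:,2]]
for x in (-.1,-.08,-.04,0,.04,.08):
  m=(abs(H[:,0]-x)<.01)&(abs(H[:,1]-.07)<.03)&(H[:,2]<.16); print(x,m.sum(),np.round(np.median(H[m,2]),4))
"
```

```text
position: [0.4527, 0.0544, 0.1128]
ft_force: [-10.7, 0.2, 30.9]
position: [0.4528, 0.0544, 0.1126]
ft_force: [-18.8, 0.4, 54.9]
-0.1 105 0.1133
-0.08 136 0.1137
-0.04 132 0.1135
0 136 0.1136
0.04 141 0.1135
0.08 140 0.115
```

The lid is flat at z ≈ 0.1135 and resists firmly. I'll lift off and go over the first key.

```bash
python3 -m crank '{"hand":[255,255,255,255,255],"translation":[[-0.01,0,0],[-0.05,0,0],[-0.08,0.03,0],[-0.1,0.07,0],[-0.1,0.11,0]],"dr":[[0,0,0],[0,0,0],[0,0,0],[0,0,0],[0,0,0]]}' | grep -E 'pos|ft'
python3 -m crank '{"hand":[255,255,255,255,255],"translation":[[0,0.04,0],[0,0.08,0],[0,0.12,0.003],[0,0.16,0.006],[0,0.2,0.006]],"dr":[[0,0,0],[0,0,0],[0,0,0],[0,0,0],[0,0,0]]}' | grep -E 'pos|ft'
python3 -m crank '{"hand":[255,255,255,255],"translation":[[0.04,0.011,0],[0.08,0.011,0],[0.12,0.011,0],[0.12,0.011,0]],"dr":[[0,0,0],[0,0,0],[0,0,0],[0,0,0]]}' | grep -E 'pos|ft'
python3 -c "
from h import *
st()
im,_=snap('side','s7'); cv2.imwrite('pics/s7c.png',cv2.resize(im[130:370,180:400],None,fx=2.5,fy=2.5,interpolation=3))"
```

```text
position: [0.4714, -0.0556, 0.2112]
ft_force: [1.6, 0.1, -0.5]
position: [0.4961, -0.2543, 0.2083]
ft_force: [0.5, 0.0, -0.2]
position: [0.4959, -0.262, 0.0839]
ft_force: [-0.3, 0.4, -0.1]
t 13.55 tcp [ 0.4959 -0.262   0.0839] hood [-0.0726 -0.3195  0.0839] F [-0.3  0.4 -0.1] w -0.0 rot [[-0.007, 0.16, -0.987], [0.006, -0.987, -0.16], [-1.0, -0.007, 0.006]]
```

View pics/s7c.png

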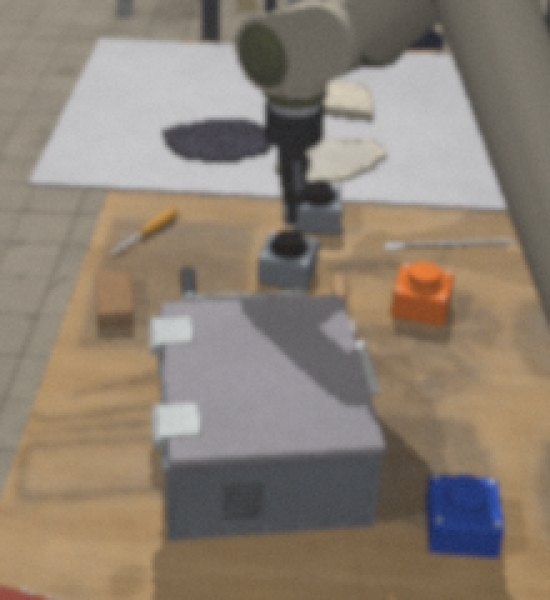

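The lid is shut and the finger tip at (292,220) is over the nearer key at (290,240). I'll press in 1 mm steps and watch the force.

```bash
python3 -m crank '{"hand":[255,255,255,255],"translation":[[0.007,0,0],[0.014,0,0],[0.021,0,0],[0.021,0,0]],"dr":[[0,0,0],[0,0,0],[0,0,0],[0,0,0]]}' | grep -E 'pos|ft'
for i in 1; do :; done
python3 -m crank '{"hand":[255,255],"translation":[[0.001,0,0],[0.001,0,0]],"dr":[[0,0,0],[0,0,0]]}' | grep -E 'pos|ft'
python3 -m crank '{"hand":[255,255],"translation":[[0.001,0,0],[0.001,0,0]],"dr":[[0,0,0],[0,0,0]]}' | grep -E 'pos|ft'
python3 -m crank '{"hand":[255,255],"translation":[[0.001,0,0],[0.001,0,0]],"dr":[[0,0,0],[0,0,0]]}' | grep -E 'pos|ft'
python3 -m crank '{"hand":[255,255],"translation":[[0.001,0,0],[0.001,0,0]],"dr":[[0,0,0],[0,0,0]]}' | grep -E 'pos|ft'
python3 -m crank '{"hand":[255,255],"translation":[[0.001,0,0],[0.001,0,0]],"dr":[[0,0,0],[0,0,0]]}' | grep -E 'pos|ft'
```

```text
position: [0.4978, -0.2632, 0.067]
ft_force: [0.4, 0.1, 0.2]
position: [0.4981, -0.2635, 0.0666]
ft_force: [-0.5, 0.5, -1.1]
position: [0.498, -0.2634, 0.0654]
ft_force: [-0.4, -0.1, -0.2]
position: [0.4979, -0.2634, 0.0642]
ft_force: [-0.2, 0.6, -1.0]
position: [0.4979, -0.2634, 0.0632]
ft_force: [-0.1, 1.0, -0.0]
position: [0.4979, -0.2634, 0.0622]
ft_force: [-0.2, -0.4, -1.0]
```

```bash

python3 -m crank '{"hand":[255,255,255],"translation":[[0.001,0,0],[0.001,0,0],[0.001,0,0]],"dr":[[0,0,0],[0,0,0],[0,0,0]]}' | grep -E 'pos|ft'
python3 -m crank '{"hand":[255,255,255],"translation":[[0.001,0,0],[0.001,0,0],[0.001,0,0]],"dr":[[0,0,0],[0,0,0],[0,0,0]]}' | grep -E 'pos|ft'
python3 -m crank '{"hand":[255,255,255],"translation":[[0.0005,0,0],[0.0005,0,0],[0.0005,0,0]],"dr":[[0,0,0],[0,0,0],[0,0,0]]}' | grep -E 'pos|ft'
python3 -m crank '{"hand":[255,255,255],"translation":[[0.0005,0,0],[0.0005,0,0],[0.0005,0,0]],"dr":[[0,0,0],[0,0,0],[0,0,0]]}' | grep -E 'pos|ft'
python3 -c "from h import *; st()"
```

```text
position: [0.4979, -0.2635, 0.0613]
ft_force: [-0.3, 0.6, -0.0]
position: [0.498, -0.2634, 0.0603]
ft_force: [-0.1, 0.2, 0.4]
position: [0.498, -0.2634, 0.0599]
ft_force: [0.1, 0.1, 0.7]
position: [0.4979, -0.2634, 0.0593]
ft_force: [0.8, -0.2, 0.8]
t 16.2 tcp [ 0.4979 -0.2634  0.0593] hood [-0.0708 -0.3212  0.0593] F [ 0.8 -0.2  0.8] w 0.0 rot [[-0.0, 0.16, -0.987], [0.0, -0.987, -0.16], [-1.0, -0.0, 0.0]]
```

```bash

python3 -m crank '{"hand":[255,255,255],"translation":[[0.001,0,0],[0.001,0,0],[0.001,0,0]],"dr":[[0,0,0],[0,0,0],[0,0,0]]}' | grep -E 'pos|ft'
python3 -c "from h import *; st()"
```

```text
position: [0.498, -0.2634, 0.0583]
ft_force: [1.2, 0.2, 0.7]
t 16.5 tcp [ 0.498  -0.2634  0.0583] hood [-0.0708 -0.3212  0.0583] F [1.2 0.2 0.7] w -0.0 rot [[0.0, 0.16, -0.987], [-0.0, -0.987, -0.16], [-1.0, 0.0, -0.0]]
```

This key stays soft: under 1 N at about 3.7 mm. It is the worn one, so I'm leaving it and moving to the other.

```bash

python3 -m crank '{"hand":[255,255,255,255,255],"translation":[[-0.03,0,0],[-0.06,0.01,0.005],[-0.06,0.05,0.023],[-0.06,0.09,0.041],[-0.06,0.127,0.058]],"dr":[[0,0,0],[0,0,0],[0,0,0],[0,0,0],[0,0,0]]}' | grep -E 'pos|ft'
python3 -m crank '{"hand":[255,255,255,255],"translation":[[0.02,0,0],[0.04,0,0],[0.053,0,0],[0.053,0,0]],"dr":[[0,0,0],[0,0,0],[0,0,0],[0,0,0]]}' | grep -E 'pos|ft'
python3 -m crank '{"hand":[255,255,255],"translation":[[0.001,0,0],[0.003,0,0],[0.003,0,0]],"dr":[[0,0,0],[0,0,0],[0,0,0]]}' | grep -E 'pos|ft'
python3 -m crank '{"hand":[255,255,255],"translation":[[0.001,0,0],[0.001,0,0],[0.001,0,0]],"dr":[[0,0,0],[0,0,0],[0,0,0]]}' | grep -E 'pos|ft'
python3 -m crank '{"hand":[255,255,255],"translation":[[0.001,0,0],[0.001,0,0],[0.001,0,0]],"dr":[[0,0,0],[0,0,0],[0,0,0]]}' | grep -E 'pos|ft'
python3 -c "from h import *; st()"
```

```text
position: [0.4604, -0.3996, 0.1185]
ft_force: [0.7, -0.2, -1.0]
position: [0.4605, -0.3972, 0.0636]
ft_force: [0.2, 0.4, 0.4]
position: [0.4613, -0.3981, 0.0629]
ft_force: [0.4, -0.4, 0.5]
position: [0.4612, -0.3982, 0.0617]
ft_force: [1.1, -0.1, 0.9]
position: [0.4612, -0.3982, 0.0607]
ft_force: [0.2, 0.1, 4.9]
t 18.3 tcp [ 0.4612 -0.3982  0.0607] hood [-0.1286 -0.4484  0.0607] F [0.2 0.1 4.9] w 0.0 rot [[0.001, 0.16, -0.987], [-0.001, -0.987, -0.16], [-1.0, 0.001, -0.0]]
```

This key resists (4.9 N), so it is the good one. I'll press it home.

```bash

python3 -m crank '{"hand":[255,255,255,255],"translation":[[0.001,0,0],[0.002,0,0],[0.002,0,0],[0.002,0,0]],"dr":[[0,0,0],[0,0,0],[0,0,0],[0,0,0]]}' | grep -E 'pos|ft'
python3 -m crank '{"hand":[255,255,255],"translation":[[0.001,0,0],[0.001,0,0],[0.001,0,0]],"dr":[[0,0,0],[0,0,0],[0,0,0]]}' | grep -E 'pos|ft'
python3 -m crank '{"hand":[255,255,255],"translation":[[0.001,0,0],[0.001,0,0],[0.001,0,0]],"dr":[[0,0,0],[0,0,0],[0,0,0]]}' | grep -E 'pos|ft'
python3 -m crank '{"hand":[255,255,255],"translation":[[0.001,0,0],[0.001,0,0],[0.001,0,0]],"dr":[[0,0,0],[0,0,0],[0,0,0]]}' | grep -E 'pos|ft'
python3 -c "from h import *; st()"
```

```text
position: [0.4612, -0.3982, 0.0586]
ft_force: [1.4, 0.3, 5.6]
position: [0.4612, -0.3982, 0.0574]
ft_force: [0.8, -0.2, 4.1]
position: [0.4608, -0.398, 0.056]
ft_force: [0.4, -0.8, 0.8]
position: [0.4609, -0.3981, 0.0558]
ft_force: [-0.3, 0.4, 5.9]
t 19.6 tcp [ 0.4609 -0.3981  0.0558] hood [-0.1289 -0.4482  0.0558] F [-0.3  0.4  5.9] w 0.0 rot [[-0.0, 0.16, -0.987], [-0.0, -0.987, -0.16], [-1.0, 0.0, 0.0]]
```

It snapped through: 5.6 N, then 0.8 N, and now the stop. I'll press 1.5 mm more against the stop, release and check.

```bash

python3 -m crank '{"hand":[255,255,255,255],"translation":[[0.001,0,0],[0.0015,0,0],[0.0015,0,0],[0.0015,0,0]],"dr":[[0,0,0],[0,0,0],[0,0,0],[0,0,0]]}' | grep -E 'pos|ft'
python3 -m crank '{"hand":[255,255,255,255,255],"translation":[[-0.01,0,0],[-0.03,0,0],[-0.07,0,0],[-0.11,0.0,0],[-0.15,0,0]],"dr":[[0,0,0],[0,0,0],[0,0,0],[0,0,0],[0,0,0]]}' | grep -E 'pos|ft'
python3 -m crank '{"hand":[255,255,255,255,255],"translation":[[0,0.02,0.04],[0,0.04,0.08],[0,0.06,0.12],[0,0.08,0.16],[0,0.08,0.16]],"dr":[[0,0,0],[0,0,0],[0,0,0],[0,0,0],[0,0,0]]}' | grep -E 'pos|ft'
python3 -c "
from h import *
st()
im,d=snap('top','t9'); P=xyz('top',d)
_,ds=snap('side','s9')
for (u,v) in((325,236),(374,251)):
    W=P[v-14:v+15,u-14:u+15].reshape(-1,3); m=(W[:,2]>.05)&(W[:,2]<.07)
    print('key',m.sum(),np.round(np.median(W[m],0),4), np.round(np.median(P[v-3:v+4,u-3:u+4,2]),4))
P=xyz('side',ds).reshape(-1,3); H=np.c_[(P[:,:2]-C)@R,P[:,2]]
for x in (-.1,-.05,0,.05):
  m=(abs(H[:,0]-x)<.01)&(abs(H[:,1])<.1)&(H[:,2]<.16)&(H[:,2]>.05); print('lid',x,m.sum(),np.round(np.median(H[m,2]),4))
"
```

```text
position: [0.4609, -0.3981, 0.0555]
ft_force: [-2.5, 3.9, 17.8]
position: [0.4605, -0.3976, 0.205]
ft_force: [0.4, -0.0, -1.5]
position: [0.3116, -0.5052, 0.2032]
ft_force: [0.5, 0.5, 0.0]
t 21.0 tcp [ 0.3116 -0.5052  0.2032] hood [-0.2934 -0.5301  0.2032] F [0.5 0.5 0. ] w 0.0 rot [[-0.002, 0.155, -0.988], [0.001, -0.988, -0.155], [-1.0, -0.001, 0.002]]
key 206 [ 0.4988 -0.2629  0.0597] 0.0613
key 206 [ 0.4606 -0.3973  0.06  ] 0.0614
lid -0.1 327 0.1134
lid -0.05 384 0.1137
lid 0 391 0.1137
lid 0.05 397 0.1137
```

View pics/t9.png

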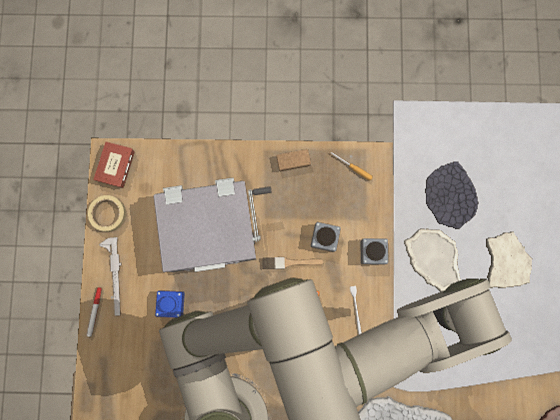

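The lid is shut at (205,228) and both keys are back up at (325,236) and (374,251). The cork block (293,160), screwdriver (352,165) and brush (290,263) are where they started, and the arm is clear.

```bash
python3 -c "from rig import env; print(env.close_job())"
```

```text
the job is handed in; nothing more can be done
None
```

The box is shut, the cure was started with the good key, and the job was handed in at about 21 s of the 66 s allowed.

- **Stay and lid:** I pushed the thumb roll to the back and down. That broke the stay, and the lid dropped about 7°. I then pushed the lid down along its hinge arc with 2–6 N, slowing near the end. It came to rest without slamming. A test press against the stop reached 55 N at the fingertips. The depth image shows the lid flat at z ≈ 0.1135, which is right for shut.
- **Keys:** The key nearer the box stayed soft, under 1 N at about 3.7 mm, so I left it as the worn one. The other key rose to 5.6 N and dropped to about 0.8 N as it snapped through. It then met its stop at 17.8 N, about 6 mm down, and I let go.
- **Last checks:** Both keys are back up at z ≈ 0.061. The sanding block, brush and screwdriver look unmoved in the top image, judged by eye rather than measured. The arm is clear and touching nothing.

No check failed. The two key readings differ a little from the description: the soft key read below its stated 2 N, and the good key's low point was 0.8 N instead of about 2 N. Sensor noise was up to about 1 N.

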